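# Bolt down the dive-gear crate

## Task

The breeze keeps lifting the lid of the sage-green gear crate: slide its barrel bolt across into the keeper, then turn the handle down until it lies fully home in the notch of the strip, and let go. The notch is not at quite the same place on every crate, so find it by feel: never force the handle down against the strip, and leave the other gear where it is.

Things in the scene. Friction and masses are not known exactly. Their poses are not given: they have to be found in the camera images.
- crate: Closed sage-green crate, fixed, 260 (x) x 460 (y) x 130 mm high; lid of two flaps that meet at y = 0. Origin: centre of its underside; x points from its front (long side nearest the robot) to its back, y along the front to the left, z up. The steel bolt lies on the right flap along y, its axis at x = -98 mm, 148 mm high (18 mm above the lid). Front edge of the lid: x = -134 mm.
- keeper (a point): Steel keeper on the left flap into which the bolt's rod slides: centre of its opening, on the bolt's axis, at crate y = +24 mm, 22 mm long along y. Keeper and the bolt's two brackets (crate y = -168 and -22 mm) reach 9 mm above the bolt's axis.
- bolt (a joint): How far the bolt is slid across (m) along the crate's +y: 0 = fully drawn back, 0.080 = end stop; the rod is right through the keeper from 0.035 on. The handle moves with it: it stands at crate y = -130 mm + this value. About 2.5 N of friction; it stays where it is left.
- handle (a joint): Handle angle about the bolt's axis (rad): 0 = straight up, positive = turned forward and down to the crate's front (-x), 1.571 = level, its stop and fully home; leans back to -0.45. Friction about 0.06 N m; stays where it is left. Anywhere but at the notch the handle meets the strip's upper edge at about 0.93 and can go no further.
- lever: The steel handle of the bolt: a flat-sided shank, 8 mm wide (along y) and 6 mm thick, with a ball knob 18 mm in diameter at its end. Origin on the bolt's axis at the foot of the shank; z points along the shank to the knob, y along the bolt's axis (the crate's +y).
- knob (a point): Centre of the ball knob, 55 mm along the shank from the bolt's axis; it can be pinched from above with the fingers closing along the crate's y, and pivots between them while the handle turns. With the handle level the knob is 17 mm out beyond the front edge of the lid, in free air.
- rail: Foot of the aluminium strip that stands on the lid, parallel to the bolt and 22 mm in front (crate -x) of its axis. Origin on the lid at the foot's middle (crate y = -93 mm). The strip is 4 mm thick, its edge 11 mm above the bolt's axis. Over 40 N of handle on strip counts as forcing; a push at the knob is about 2.4 times as large there.
- notch_zone (a point): Middle of where the strip's one notch can be (crate y = -75 mm, at the edge's height). The notch is open at the top, 11 mm wide for the 8 mm wide shank, deep enough for the handle to lie level. It faces the handle at a bolt value somewhere from 0.037 to 0.073, different each time and not measured: it can be seen, or felt by leaning the handle lightly on the strip.
- canister: Bystander: stainless canister with a twist cap, 64 mm in diameter, 75 mm high, standing on the right flap behind the bolt; origin at the centre of its underside.
- mask: Bystander: smoked-grey dive mask, 95 x 185 x 53 mm, lying on the left flap; origin under its centre.
- mouthpiece_a: Bystander: clear silicone mouthpiece, 63 x 62 x 26 mm, on the table in front of the crate; origin under its flange.
- mouthpiece_b: Bystander: blue silicone mouthpiece of the same shape, also in front of the crate.
- stand: Bystander: folding aluminium snorkel stand, an A-frame 150 x 110 x 167 mm, on the table right of the crate; origin under its centre.
- weight: Bystander: lead dive weight, 90 x 70 x 32 mm, right of the crate; origin under its centre.
- torch: Bystander: dive torch lying on its foot, 145 x 50 x 51 mm, left of the crate; origin under its middle.

How it is judged:
By the outcome, as a careful person would: the job done as asked, in the order asked, and still so for the second after the job is handed in, with the robot touching nothing.
It also fails if it takes over 72 s, if anything falls off the work surface, if the arm or the gripper's body presses on something with over 40 N, if the wrist force passes 120 N, or if a joint passes its speed limit or range.

## Robot

A 6-joint arm with a two-finger parallel gripper is mounted at the origin on the work surface. World frame = base frame: x ahead of the robot, y to its left, z up, the work surface at z = 0. Lengths are in m, angles in degrees, forces in N, time in s.
With the tool pointing down it reaches from about 0.35 to 0.875 m from the base axis. Payload 4.2 kg.
Tool frame: the origin (TCP) lies midway between the tips of the shut fingers; the grasp point (between the pads) lies 19 mm behind it; z points along the fingers, y is the line along which they close (so a half turn about z gives the same grasp; the last joint's range is limited). The gripper opens to 87 mm and grips with 3 to 60 N. Pads are 19 mm wide; open, the fingers measure 117 mm over their backs; the gripper's body (75 mm by 190 mm) begins 51 mm behind the grasp point.
Start: joints at [82.598, 22.042, 0.453, 0, -68.411, -14.817], TCP at [0.236, 0.579, 0.223] pointing down, gripper open.
Joint ranges: [-179.83, 179.83], [-69.29, 118.12], [-61.27, 80.66], [-181.25, 117.63], [-171.15, -9.14], [-177.46, 177.46]. Speed limits (degrees/s): [159.86, 159.86, 180, 180, 180, 180].

## Interface

Orientations are given as [roll, pitch, yaw] about the fixed x, y, z axes, in that order (R = Rz(yaw) Ry(pitch) Rx(roll)).
In Python, from workcell import env gives the robot as it stands. The module is installed in compiled form; this text tells all that it offers. Calls block until the motion is done:
- env.goto(position, orientation): joint-space move of the TCP to a pose.
- env.move_straight(position, rotation=None, rate=0.15, force_limit=None): straight line of the TCP; rotation=None keeps the orientation; rate is the mean speed in m/s. With force_limit (N) it stops when the force on the tool has changed by that much, and returns True; else False.
- env.set_joints(angles): joint-space move.
- env.gripper_to(opening, grasp_force=None): opening from 0.0 (shut) to 1.0 (fully open); grasp_force is the grip in N (None keeps the last); returns when the fingers have stopped.
- env.dwell(seconds).
- env.inverse_kinematics(position, orientation): joint angles nearest the present ones, or None.
- env.read_state(): the state.
- env.grab_frame(name): name is "side" or "top"; returns a dict with "image" (480x640x3 uint8, blue, green, red), "fx", "fy", "cx", "cy" (pixels), "position" and "orientation" of the camera in the world. Camera axes: x right, y up, looking along -z (the intrinsics and any distortion apply to the point x, -y, -z); pixel columns grow to the right and rows downward; lengths in m; the calibration is good to about 2 mm. A picture is of the moment at which its call begins. There is no depth.
A pose or a line that the arm cannot do raises env.Unreachable and nothing moves.
- env.close_job(): hands the job in; it is judged then, once.
Trained networks look in a picture, given as the dict that the camera call returned (one of the last four; its "shot" number tells which), for a name from the list of things; names that differ only in an ending like _2 or _b are one class to them, and where a whole thing is asked for, a point or a joint stands for the part that bears it (a point fixed in the world has none). Each returns a list of dicts, best first, with "score" (0 to 1); they miss things now and then, are a little off and sometimes report something else, mostly with a low value. They report only what shows in the picture. A call takes as long as a camera call.
- env.search_frame(picture, thing): "xyz" ([x, y, z] in m, in world coordinates, good to about 4 mm: the middle of the surface that is visible of it).
- env.trace(picture, thing): "mask" (480x640 bool, what is visible of it).
The state is a dict: "clock": time; "joint_positions": joint angles; "qvel": joint speeds; "joint_torque": joint torques, N m; "position": TCP position; "tool_rot": TCP orientation; "force": force on the tool from outside, world axes, zero at the start; "wrist_torque": the same for the moment, N m; "opening": opening from 0.0 (shut) to 1.0 (fully open); "finger_force": force on a finger pad.
Only numpy, scipy, OpenCV 4.12 (cv2) and the standard library are available. Lean on these libraries where they do the work, as an engineer would, in place of code of your own. Each camera call takes 0.05 s, during which the arm holds its last target. There are 200 camera calls.

## Working session

There is one attempt and no reset: what is moved stays moved. The work goes in short steps, each a Python script; the robot and the scene stay as the last script left them, time stands still between calls to the robot, and variables do not carry over. Pictures are saved under pics/ and viewed, at most 10 in all, crops included, and the job is handed in when it is done.

```bash
mkdir -p pics
python3 - <<'E'
from workcell import env
import cv2, numpy as np
for n in("top","side"):
    p=env.grab_frame(n); cv2.imwrite(f"pics/{n}0.png",p["image"])
    print(n,{k:np.round(p[k],3).tolist() for k in("fx","fy","cx","cy","position","orientation")},[k for k in p])
    for t in("crate","lever","knob","keeper","rail","notch_zone","canister","mask","bolt","stand"):
        print(t,[(np.round(d["xyz"],3).tolist(),round(d["score"],2)) for d in env.search_frame(p,t)[:2]])
s=env.read_state();print(s["clock"],s["force"],s["tool_rot"])
E
```

```text
top {'fx': 597.057, 'fy': 597.057, 'cx': 308.371, 'cy': 252.139, 'position': [0.281, 0.086, 1.655], 'orientation': [10.05, -0.126, -89.3]} ['image', 'fx', 'fy', 'cx', 'cy', 'position', 'orientation', 'shot']
crate [([0.633, 0.108, 0.131], 0.87), ([0.468, -0.361, 0.033], 0.71)]
lever [([0.554, 0.028, 0.207], 0.47)]
knob []
keeper [([0.638, 0.113, 0.13], 0.81), ([0.349, -0.179, 0.021], 0.28)]
rail [([0.533, 0.067, 0.139], 0.78)]
notch_zone [([0.637, 0.111, 0.129], 0.95)]
canister [([0.668, 0.055, 0.208], 0.61)]
mask [([0.698, 0.218, 0.182], 0.58)]
bolt [([0.555, 0.034, 0.151], 0.86)]
stand [([0.654, -0.45, 0.091], 0.68)]
side {'fx': 507.007, 'fy': 507.007, 'cx': 320.314, 'cy': 235.61, 'position': [-0.009, -0.421, 1.093], 'orientation': [39.307, -0.436, -47.046]} ['image', 'fx', 'fy', 'cx', 'cy', 'position', 'orientation', 'shot']
crate [([0.609, 0.039, 0.13], 0.78)]
lever []
knob [([0.557, 0.028, 0.191], 0.51)]
keeper [([0.61, 0.038, 0.137], 0.57)]
rail [([0.536, 0.054, 0.139], 0.78), ([0.554, 0.018, 0.178], 0.56)]
notch_zone [([0.607, 0.041, 0.131], 0.63), ([0.462, -0.361, 0.032], 0.52)]
canister [([0.658, 0.04, 0.199], 0.7)]
mask [([0.684, 0.208, 0.176], 0.86), ([0.348, -0.182, 0.021], 0.44)]
bolt [([0.548, 0.026, 0.154], 0.67)]
stand [([0.658, -0.446, 0.09], 0.58)]
1.1 [ 0.22899017  0.22021366 -0.25936062] [-1.79997660e+02  6.27325092e-04 -2.22171628e+01]
```

Run:
```python
import cv2
a=cv2.imread("pics/top0.png"); b=cv2.imread("pics/side0.png")
cv2.imwrite("pics/topc.png",cv2.resize(a[60:300,180:500],(800,600),interpolation=cv2.INTER_CUBIC))
```

```text
(no output)
```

View pics/side0.png

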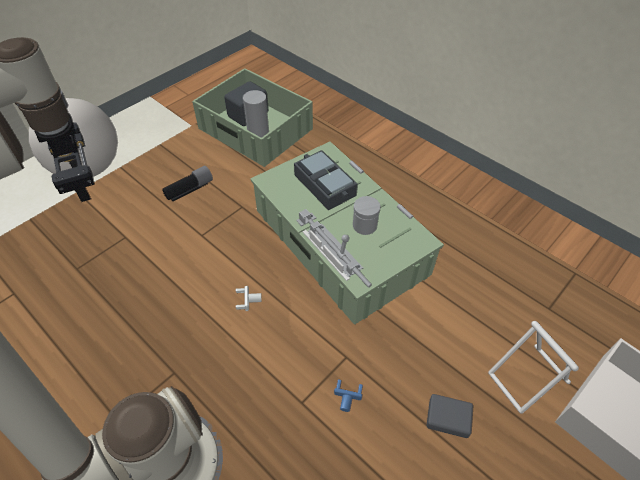

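View pics/topc.png

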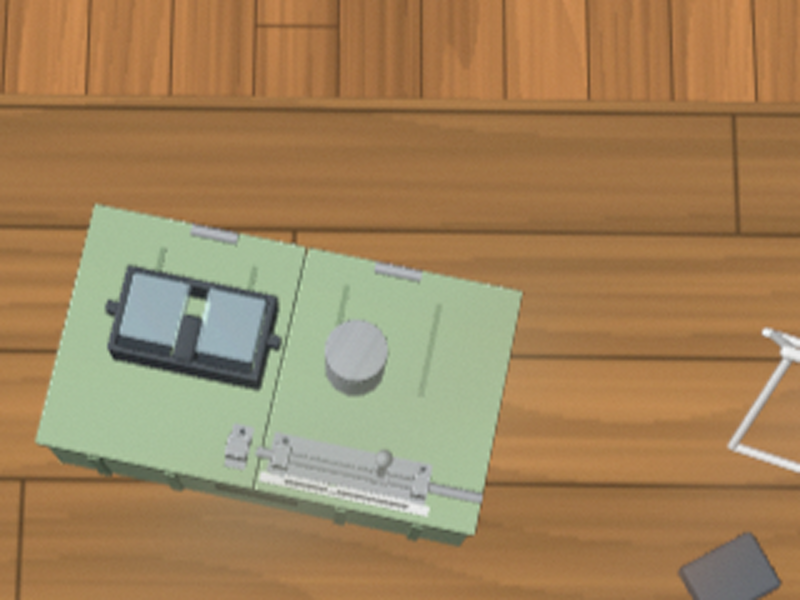

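The top crop shows the lid corners at about (95,205), (522,292), (475,533), (37,443), and the knob at (384,458). In the side view the knob is near (344,238). Next I'll fit the crate pose and zoom in on the bolt.

```bash
cat > h.py <<'E'
import numpy as np, cv2
from scipy.spatial.transform import Rotation as R
from scipy.optimize import least_squares
def proj(p,X):
    c=(np.atleast_2d(X)-p["position"])@R.from_euler("xyz",p["orientation"],degrees=True).as_matrix()
    return np.c_[p["cx"]+p["fx"]*c[:,0]/-c[:,2], p["cy"]+p["fy"]*c[:,1]/c[:,2]]
def crate2w(q,X): # q = x,y,yaw(deg)
    return np.atleast_2d(X)@R.from_euler("z",q[2],degrees=True).as_matrix().T+[q[0],q[1],0]
E
python3 - <<'E'
from h import *
from workcell import env
pt=env.grab_frame("top"); ps=env.grab_frame("side")
C=np.array([[.134,.234,.13],[.134,-.234,.13],[-.134,-.234,.13],[-.134,.234,.13]])
uv=np.array([[95,205],[522,292],[475,533],[37,443]])/2.5+[180,60]
r=least_squares(lambda q:(proj(pt,crate2w(q,C))-uv).ravel(),[.64,.11,-12])
q=r.x;print("crate",q,np.round(r.fun,1))
kt=np.array([384,458])/2.5+[180,60]; ks=np.array([344,238])
k=least_squares(lambda X:np.r_[proj(pt,X)[0]-kt,proj(ps,X)[0]-ks],[.55,.03,.2])
print("knob w",k.x,k.fun,"crate frame",(k.x-[q[0],q[1],0])@R.from_euler("z",q[2],degrees=True).as_matrix())
print("side corners",proj(ps,crate2w(q,C)).round(1))
cv2.imwrite("pics/sidec.png",cv2.resize(ps["image"][195:295,285:385],(600,600),interpolation=cv2.INTER_CUBIC))
for n,X in dict(knob0=[-.098,-.13,.203],keeper=[-.098,.024,.148],railL=[-.12,-.033,.159],railR=[-.12,-.153,.159],nz=[-.12,-.075,.159]).items(): print(n,proj(pt,crate2w(q,X)).round(1),proj(ps,crate2w(q,X)).round(1),((proj(ps,crate2w(q,X))-[285,195])*6).round())
E
```

```text
crate [  0.67251336   0.12842881 -11.13193671] [-0.2 -0.5  0.6 -0.7  0.5  0.8 -0.8  0.2]
knob w [0.55957856 0.02443393 0.20587355] [-0.41153151  0.49859024  0.57687167 -0.12081489] crate frame [-0.09073178 -0.12384243  0.20587355]
side corners [[329.4 141.3]
 [444.3 244.4]
 [357.9 299.4]
 [249.6 179. ]]
knob0 [[335.  247.2]] [[343.6 241.9]] [[352. 281.]]
keeper [[275.4 239.1]] [[304.9 216.3]] [[119. 128.]]
railL [[295.1 251. ]] [[310.9 231.8]] [[155. 221.]]
railR [[341.4 260.6]] [[341.3 264.8]] [[338. 419.]]
nz [[311.3 254.4]] [[321.2 242.9]] [[217. 288.]]
```

View pics/sidec.png

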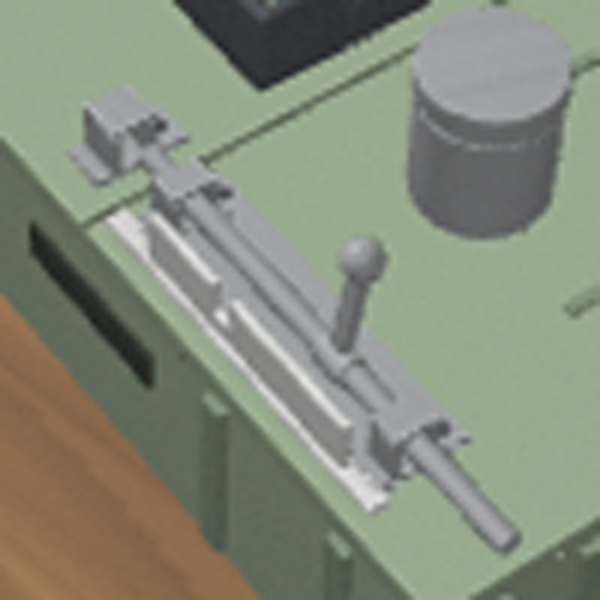

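The side crop shows the notch in the strip's edge at about (224,297), roughly 45 mm of bolt travel from the handle (foot at about (345,350), knob at (362,260)). The handle leans back slightly, by about -0.13 rad. The crate fit agrees with both views to within 3 mm. I'll approach and pinch the knob.

```bash
cat >> h.py <<'E'
Q=[.6725,.1284,-11.13]; ROT=[180,0,-11.13]; A0=-.13; DZ=.015
def tcp(a,y,dx=0,dz=0): # TCP for handle angle a with the knob at crate y
    return crate2w(Q,[-.098-.055*np.sin(a)+dx,y,.148+.055*np.cos(a)-DZ+dz])[0]
def crate(P): return (np.asarray(P)-[Q[0],Q[1],0])@R.from_euler("z",Q[2],degrees=True).as_matrix()
E
python3 - <<'E'
from h import *
from workcell import env
p=env.read_state()["position"]
env.move_straight([p[0],p[1],.32],rate=.25)
env.goto(tcp(A0,-.124,dz=.10),ROT)
print(env.move_straight(tcp(A0,-.124),rate=.12,force_limit=8))
env.gripper_to(0,12)
s=env.read_state();print(s["clock"],crate(s["position"]),s["force"],s["opening"]*87,s["finger_force"])
f=env.grab_frame("side");cv2.imwrite("pics/grip.png",cv2.resize(f["image"][155:305,245:445],(800,600),interpolation=cv2.INTER_CUBIC))
E
```

```text
False
6.1583 [-0.09083755 -0.12362195  0.18751633] [-0.05179886  1.97382555  0.41958601] 16.58409903103198 12.000003308057785
```

View pics/grip.png

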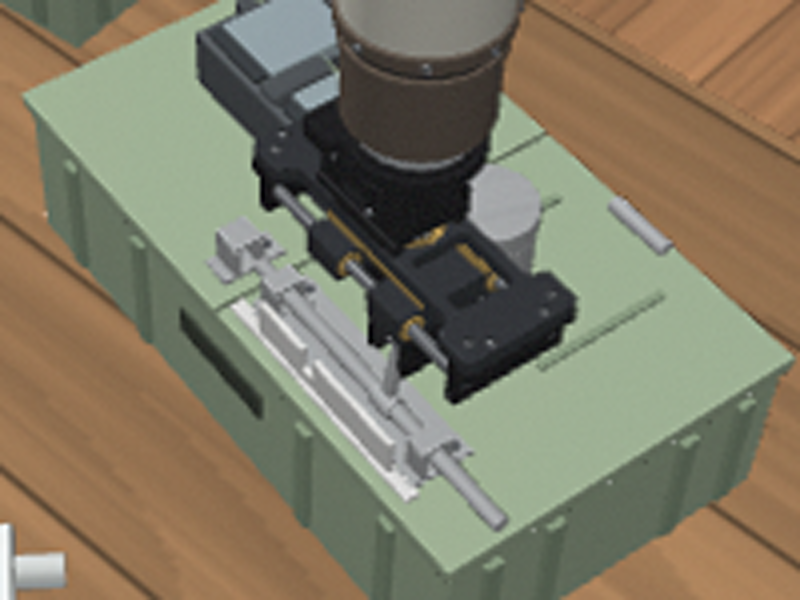

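The picture shows the fingers closed on the knob (around (400,345)), standing over the bolt and clear of the brackets and canister. Now I'll slide the bolt and tilt the handle gently towards the strip.

Run:
```python
from h import *
from workcell import env
y=-.1236
print(env.move_straight(tcp(A0,y+.045),rate=.05,force_limit=12))
s=env.read_state();print(s["clock"],crate(s["position"]),s["force"],s["opening"]*87)
y+=.045
for a in np.arange(.05,.82,.15):
    h=env.move_straight(tcp(a,y),rate=.05,force_limit=6)
    s=env.read_state();print(round(a,2),h,crate(s["position"]).round(4),crate(s["force"]+np.r_[Q[:2],0]).round(1),round(s["opening"]*87,1))
    if h:break
print(s["clock"])
f=env.grab_frame("side");cv2.imwrite("pics/tilt.png",cv2.resize(f["image"][185:285,260:393],(798,600),interpolation=cv2.INTER_CUBIC))
```

```text
False
7.2667 [-0.09076247 -0.07786804  0.18756556] [ 0.54466224  1.37066443 -1.15354696] 16.886393952046987
0.05 False [-0.1013 -0.0781  0.1882] [-0.   1.8  1. ] 16.7
0.2 False [-0.1095 -0.0785  0.1873] [-0.5  2.7  3.8] 16.6
0.35 False [-0.1174 -0.0787  0.185 ] [-1.7  2.1  6.3] 16.5
0.5 False [-0.1251 -0.0788  0.1815] [-2.5  2.6  5.8] 16.6
0.65 False [-0.1324 -0.079   0.1765] [-4.2  1.7  5.2] 16.7
0.8 False [-0.1385 -0.079   0.1708] [-4.6  1.7  2.9] 16.8
9.2
```

View pics/tilt.png

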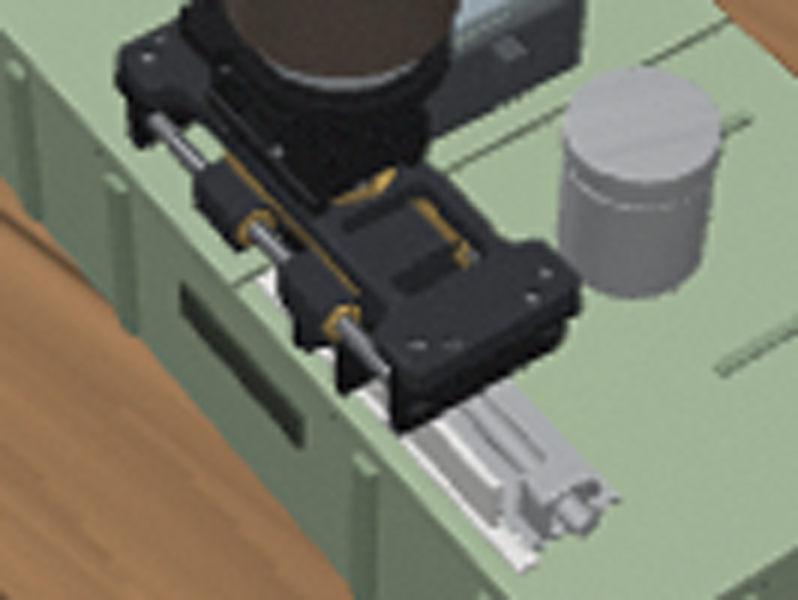

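The handle is now tilted towards the strip, with the gripper body (around (400,350)) hiding the notch. The bolt end has travelled as expected. Next I'll feel for the notch with light pecks.

Run:
```python
from h import *
from workcell import env
d=dict(dx=-.0015,dz=.0015)
y0=-.0786
for k in (0,1.5,-1.5,3,-3,4.5,-4.5,6,-6,7.5,-7.5):
    y=y0+k/1000
    env.move_straight(tcp(.80,y,**d),rate=.04,force_limit=15)
    a0=env.read_state()
    h=False
    for a in (.9,1.0,1.1):
        h=env.move_straight(tcp(a,y,**d),rate=.03,force_limit=5)
        s=env.read_state(); F=np.subtract(s["force"],a0["force"])
        if h or np.linalg.norm(F)>7: h=True;break
    print(k,h,a,crate(s["position"]).round(4),crate(F+np.r_[Q[:2],0]).round(1),round(s["clock"],1))
    if not h: break
    env.move_straight(tcp(.80,y,**d),rate=.04)
```

```text
0 True 1.0 [-0.1439 -0.0789  0.1655] [-6.5 -0.7  6.2] 10.0
1.5 True 1.0 [-0.1438 -0.0776  0.1657] [-7.4  3.4  7.4] 11.2
-1.5 True 1.0 [-0.1437 -0.0796  0.166 ] [-6.4 -0.3  7.7] 12.3
3 True 1.0 [-0.144  -0.0758  0.1658] [-5.1  0.6  7.2] 13.5
-3 True 1.0 [-0.1438 -0.0812  0.166 ] [-5.8  0.7  6.2] 14.7
4.5 True 1.0 [-0.144  -0.0745  0.1658] [-6.1  0.5  6.2] 15.9
-4.5 True 1.0 [-0.1439 -0.0828  0.1659] [-5.9 -1.   5.4] 17.2
6 True 1.0 [-0.1441 -0.073   0.1657] [-5.4  1.6  5.6] 18.5
-6 True 1.0 [-0.144  -0.0842  0.1659] [-7.   0.6  6.9] 19.9
7.5 True 1.0 [-0.1441 -0.0715  0.1658] [-5.4  1.6  6.2] 21.2
-7.5 True 1.0 [-0.1439 -0.0857  0.1659] [-6.7 -0.7  6.2] 22.7
```

The forces are mostly radial, along the shank and outward, so my arc centre is off and these stops may be false. I'll let go, back off and look again.

Run:
```python
from h import *
from workcell import env
s=env.read_state(); P=np.array(s["position"]); print(crate(P))
env.gripper_to(.6)
s=env.read_state(); print(s["force"])
env.move_straight(P+[0,0,.09],rate=.2)
q=env.read_state()["joint_positions"]; q=np.array(q); q[0]+=28; env.set_joints(q)
fs=env.grab_frame("side");ft=env.grab_frame("top")
a=cv2.resize(fs["image"][195:295,285:385],(600,600),interpolation=cv2.INTER_CUBIC);cv2.imwrite("pics/s2.png",a)
b=cv2.resize(ft["image"][215:285,255:375],(800,467),interpolation=cv2.INTER_CUBIC);cv2.imwrite("pics/t2.png",b)
print(env.read_state()["clock"])
```

```text
[-0.13757613 -0.08572824  0.17301908]
[-0.80831614 -0.38818512  0.47426854]
25.6083
```

View pics/s2.png

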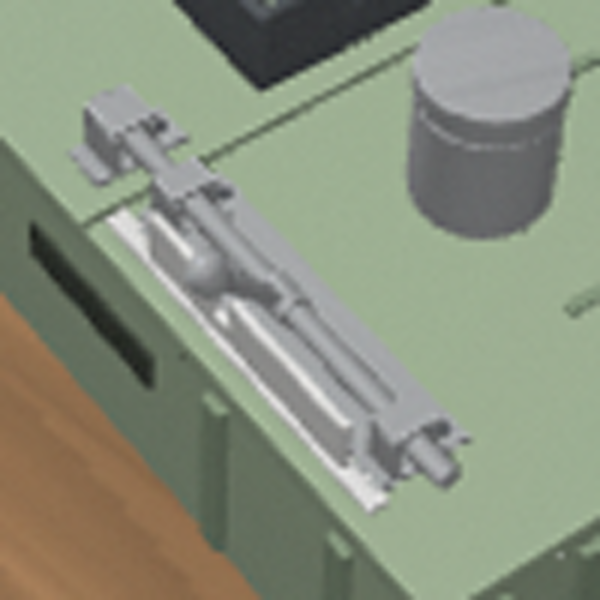

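View pics/t2.png

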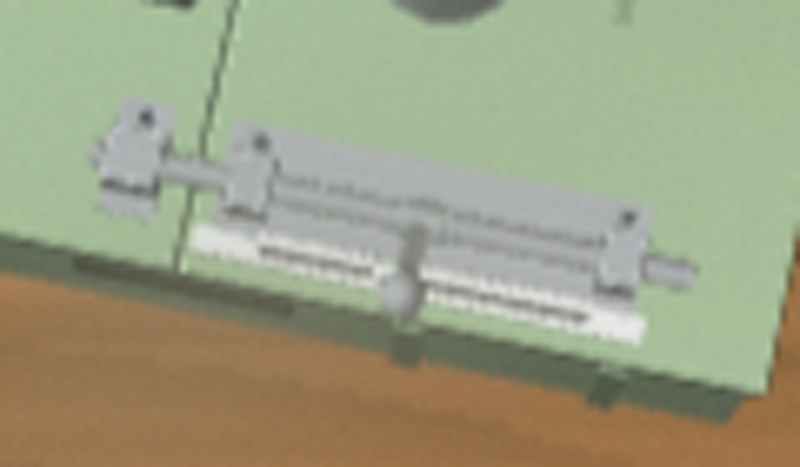

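In the side crop the knob is at (204,262) and the notch is near (222,305). In the top crop the knob is at (402,292), the strip's dark line breaks between about 372 and 428, and the rod is through the keeper. I'll triangulate the handle.

Run:
```python
from h import *
from workcell import env
ps=env.grab_frame("side");pt=env.grab_frame("top")
kt=np.array([402,292])/(800/120)+[255,215]; ks=np.array([204,262])/6+[285,195]
k=least_squares(lambda X:np.r_[proj(pt,X)[0]-kt,proj(ps,X)[0]-ks],[.55,.03,.2])
print("knob crate",crate(k.x),k.fun.round(2))
# keep knob on circle: fit a,y, axis x offset
g=least_squares(lambda v:np.r_[proj(pt,crate2w(Q,[-.098+v[2]-.055*np.sin(v[0]),v[1],.148+.055*np.cos(v[0])]))[0]-kt,proj(ps,crate2w(Q,[-.098+v[2]-.055*np.sin(v[0]),v[1],.148+.055*np.cos(v[0])]))[0]-ks],[.8,-.085,0])
print("a,y,dx",g.x,g.fun.round(2))
S=lambda X:(((proj(ps,crate2w(Q,X))-[285,195])*6).round().tolist()[0],((proj(pt,crate2w(Q,X))-[255,215])*800/120).round().tolist()[0])
for n,X in dict(brR=[-.098,-.168,.157],brL=[-.098,-.022,.157],keep=[-.098,.024,.157],n74=[-.12,-.074,.159],n80=[-.12,-.08,.159],n86=[-.12,-.086,.159],foot=[-.098,-.0857,.154]).items(): print(n,S(X))
print(env.read_state()["clock"])
```

```text
knob crate [-0.13589856 -0.08804704  0.19958717] [-0.02  0.03  0.03 -0.01]
a,y,dx [ 0.35413019 -0.08804704 -0.01882595] [-0.02  0.03  0.03 -0.01]
brR ([408.0, 420.0], [625.0, 257.0])
brL ([184.0, 182.0], [252.0, 180.0])
keep ([119.0, 113.0], [135.0, 156.0])
n74 ([216.0, 286.0], [373.0, 262.0])
n80 ([225.0, 296.0], [388.0, 265.0])
n86 ([234.0, 306.0], [404.0, 268.0])
foot ([278.0, 287.0], [414.0, 215.0])
25.7083
```

By radius, the top view gives a handle angle of about 0.78, so the grip hasn't slipped. The stops were mostly radial stress. I'll regrip without stress and peck with radial force compliance, stopping only on tangential resistance.

```bash
cat >> h.py <<'E'
from workcell import env
M=R.from_euler("z",Q[2],degrees=True).as_matrix()
def st(base):
    s=env.read_state(); return crate(s["position"]), (np.array(s["force"])-base)@M, s
def sweep(a,y,base,amax,lim,step=.0018,log=False):
    """Turn handle forward in small tangential steps, yielding radially; stop at lim N of tangential resistance."""
    p,f,s=st(base); c=p.copy()
    while a<amax:
        t=np.array([-np.cos(a),0,-np.sin(a)]); r=np.array([-np.sin(a),0,np.cos(a)])
        c=c+t*step+r*np.clip(.0002*(f@r),-.0008,.0008); c[1]=y
        env.move_straight(crate2w(Q,c)[0],rate=.03,force_limit=12)
        p,f,s=st(base); a+=step/.055
        if log: print(round(a,2),p.round(4),"tan",round(f@t,1),"rad",round(f@r,1),"y",round(f[1],1))
        if -(f@t)>lim: return a,True
    return a,False
E
python3 - <<'E'
from h import *
q=np.array(env.read_state()["joint_positions"]); q[0]-=28; env.set_joints(q)
y=-.0857
env.move_straight(crate2w(Q,[-.1355,y,.172])[0],rate=.12,force_limit=8)
base=np.array(env.read_state()["force"]); np.save("base.npy",base)
env.gripper_to(0,12)
p,f,s=st(base);print(p,f,s["opening"]*87,s["clock"])
y=-.0815
env.move_straight(crate2w(Q,[-.1355,y,.172])[0],rate=.04,force_limit=10)
print(st(base)[1])
print(sweep(.78,y,base,1.15,5,log=True)); print(st(base)[2]["clock"])
E
```

```text
[-0.13547775 -0.0857152   0.17207317] [-0.78013262  1.22801033 -0.00915207] 16.517268372998384 28.3083
[-0.49016191 -2.54449149 -0.4607865 ]
0.81 [-0.1371 -0.0815  0.1706] tan 0.7 rad 0.8 y -1.6
0.85 [-0.1383 -0.0815  0.1694] tan -0.2 rad 0.1 y -2.1
0.88 [-0.1395 -0.0815  0.1681] tan 0.5 rad 0.9 y -1.7
0.91 [-0.1407 -0.0814  0.1668] tan 0.9 rad 0.3 y -1.9
0.94 [-0.142  -0.0814  0.1654] tan 0.8 rad -1.7 y -1.3
0.98 [-0.1431 -0.0815  0.1637] tan 1.5 rad 2.2 y -0.2
1.01 [-0.144  -0.0814  0.1626] tan 0.3 rad -0.3 y -1.0
1.04 [-0.1448 -0.0814  0.1613] tan -1.2 rad 1.3 y -1.0
1.07 [-0.1454 -0.0814  0.1603] tan -4.0 rad 1.9 y -1.8
1.11 [-0.146  -0.0813  0.1593] tan -5.9 rad 1.6 y -2.8
(1.1072727272727272, True)
31.0667
```

The sweep ran freely to a nominal 1.04 and then met clear tangential resistance. That is the strip (real 0.93), so -0.0815 isn't the notch. I'll peck around it.

Run:
```python
from h import *
base=np.load("base.npy")
S=np.array([-.1425,0,.1648]); a0=.96
for y in (-.0795,-.0835,-.0775,-.0855,-.0755,-.0875,-.0735,-.0895,-.0715):
    env.move_straight(crate2w(Q,[S[0],st(base)[0][1],S[2]])[0],rate=.05)
    S[1]=y; env.move_straight(crate2w(Q,S)[0],rate=.05,force_limit=12)
    a,hit=sweep(a0,y,base,1.28,5,step=.0025)
    p,f,s=st(base); print(y,round(a,2),hit,p.round(4),f.round(1),round(s["clock"],1))
    if not hit or s["clock"]>55: break
```

```text
-0.0795 1.32 False [-0.1517 -0.0786  0.1467] [-0.9  6.1  2.8] 33.6
```

The handle dropped into the notch, with a side force of +6 N showing the centre is slightly further along +y. I'll ease over and continue to the stop.

Run:
```python
from h import *
base=np.load("base.npy")
p,f,s=st(base); y=-.0782
p[1]=y; env.move_straight(crate2w(Q,p)[0],rate=.03); print(st(base)[1].round(1))
a,hit=sweep(1.31,y,base,1.85,6,step=.0018,log=True); p,f,s=st(base); print(a,hit,p.round(4),f.round(1),s["clock"])
```

```text
[0.1 2.3 1. ]
1.34 [-0.1524 -0.0784  0.1444] tan -0.3 rad -1.0 y 2.8
1.38 [-0.1529 -0.0784  0.1425] tan 0.4 rad 0.5 y 1.9
1.41 [-0.1532 -0.0784  0.1409] tan 0.2 rad 0.9 y 2.5
1.44 [-0.1535 -0.0784  0.1392] tan 0.1 rad -0.7 y 2.0
1.47 [-0.1538 -0.0784  0.1374] tan -0.5 rad 1.4 y 1.2
1.51 [-0.154  -0.0784  0.1357] tan 0.1 rad -0.3 y 0.8
1.54 [-0.1542 -0.0783  0.1338] tan -0.2 rad 0.9 y 0.5
1.57 [-0.1543 -0.0783  0.1321] tan -0.1 rad 0.7 y 0.3
1.6 [-0.1544 -0.0783  0.1303] tan 0.4 rad 0.1 y 0.0
1.64 [-0.1544 -0.0783  0.1286] tan -0.2 rad 1.3 y -0.3
1.67 [-0.1542 -0.0782  0.1278] tan -5.4 rad 1.6 y -1.0
1.7 [-0.154  -0.0782  0.1268] tan -10.8 rad 2.1 y -0.8
1.7027272727272726 True [-0.154  -0.0782  0.1268] [-3.2 -0.8 10.5] 36.8833
```

It met a firm stop at the expected level angle. I'll release, retreat and check.

Run:
```python
from h import *
env.gripper_to(.6)
P=np.array(env.read_state()["position"])
env.move_straight(P+[0,0,.15],rate=.12)
q=np.array(env.read_state()["joint_positions"]); q[0]+=28; env.set_joints(q)
fs=env.grab_frame("side")
cv2.imwrite("pics/s3.png",cv2.resize(fs["image"][195:295,285:385],(600,600),interpolation=cv2.INTER_CUBIC))
s=env.read_state();print(s["clock"],s["force"])
```

```text
40.1917 [-0.53512323  0.93869573 -0.38259678]
```

View pics/s3.png

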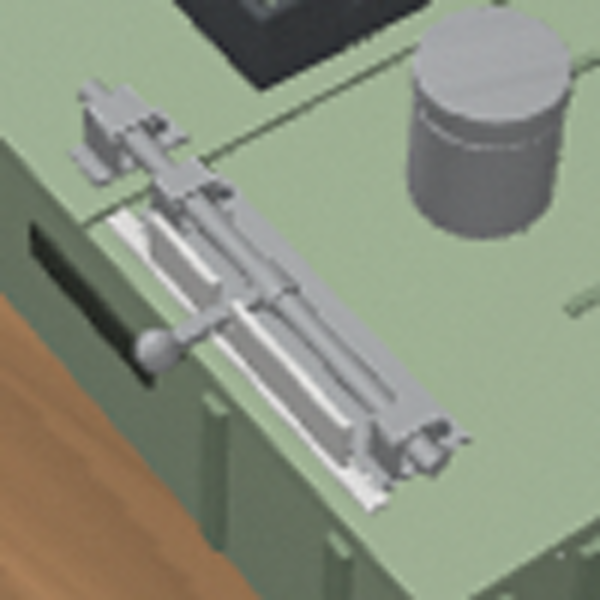

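The rod sticks out through the keeper at (90,92). The shank lies in the notch at (225,310), and the knob hangs out past the lid's front edge at (158,348). The canister hasn't moved. I'll hand in.

```bash
python3 -c "
from workcell import env
print(env.close_job())"
```

```text
the job is handed in; nothing more can be done
None
```

The bolt is slid through the keeper and the handle lies level in the notch against its stop; the knob is released, and I handed the job in at about 40 s.

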